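# Set the drag of the fence stop and run it home

### The job

On the fence board, turn the six-sided thumbscrew on the sliding stop block clockwise until it bottoms, then back it off a quarter of a turn. Then slide the stop block along the track until it is fully home against the end stop, leaving the screw at that setting. Leave the round hold-down knobs alone and everything else on the bench where it is.

Things in the scene. Friction and masses are not known exactly. Their poses are not given: they have to be found in the camera images.
- knob (a point): Centre (half-way up) of the thumbscrew's six-sided grey plastic head on top of the stop block: 32 mm across flats, 37 mm across corners, 28 mm tall. x: towards a short dark inlay on its top; z up; two opposite flats face +y and -y, others every 60 degrees. Below it a 26 mm round neck; the block's top is 27 mm below this point. Clockwise from above tightens.
- foot (a point): Foot of the thumbscrew, on its axis inside the block, about 49 mm below the head's centre; it sinks 1.5 mm per clockwise turn, while the head keeps its height. The screw turns against a steady drag of about 0.06 N m and stops dead at the bottom. It starts 45 to 150 degrees short of it, at a head angle that tells nothing. 5 rad out from the bottom is its other end.
- pad (a point): Top of the brake pad inside the stop block, on the screw's axis: the screw is bottomed when the foot meets it (no height difference). A quarter turn is only 0.375 mm, less than the noise of these readings.
- block_top (a point): Centre of the top of the stop block, a dark steel saddle 64 mm (x) by 50 mm (y) straddling an aluminium T-track, its top 62 mm above the bench. This point's y axis runs along the track towards the end stop, z up.
- stop_block (a joint): How far the stop block is from its end stop along the track, m: 0 = touching the end stop (fully home), more = further away, towards the block's -y; at most 0.2. It drags with about 5 N whatever the screw does, and stops dead at 0.
- sled: Fence board fixed to the bench: plywood 160 mm (x) by 460 mm (y) by 18 mm, origin under its centre, with a 40 mm wide, 380 mm long aluminium T-track along its y axis (top 43 mm above the bench). The end stop, an aluminium block 56 by 20 mm, its top 58 mm above the bench, is fixed across the track with its near face at y = +165 mm.
- hold_a (a joint): Angle (rad) of the low round black knob, 30 mm across and 38 mm high above the bench, on the board at x = +45, y = -205 mm of the board: holds the board down, to be left alone.
- hold_b (a joint): The same of the low round knob at x = +45, y = +212 mm of the board: to be left alone.
- strip_mid (a point): Centre of a loose wooden strip 30 x 170 x 18 mm lying on the board beside the track, bystander.
- offcut_mid (a point): Centre of a loose wooden offcut 30 x 45 x 18 mm lying on the board on the far side of the track, bystander.
- paint_can_mid (a point): Centre of a paint can, 104 mm across, 120 mm tall, bystander.
- screw_jar_mid (a point): Centre of a glass jar, 60 mm across, 90 mm tall, bystander.
- tape_mid (a point): Centre of a roll of tape, 90 mm across, 24 mm tall, bystander.
- driver_grip (a point): Handle of a screwdriver lying on the bench, bystander.
- spanner_grip (a point): Handle of a spanner lying on the bench, bystander.

How it is judged:
By the outcome, as a careful person would: the job done as asked, in the order asked, and still so for the second after the job is handed in, with the robot touching nothing.
It also fails if it takes over 67 s, if anything falls off the work surface, if the arm or the gripper's body presses on something with over 40 N, if the wrist force passes 120 N, or if a joint passes its speed limit or range.

### The arm

A 7-joint arm with a two-finger parallel gripper is mounted at the origin on the work surface. World frame = base frame: x ahead of the robot, y to its left, z up, the work surface at z = 0. Lengths are in m, angles in rad, forces in N, time in s.
With the tool pointing down it reaches from about 0.425 to 0.875 m from the base axis. Payload 4.7 kg.
Tool frame: the origin (TCP) lies on the centre line of the jaws, within the pads' length; the fingertips stand 8 mm ahead of it and the grasp point (between the pads) lies 11 mm behind it; z points along the fingers, y is the direction in which the jaws open and shut (so a half turn about z gives the same grasp; the last joint's range is limited). The gripper opens to 87 mm and grips with 3 to 60 N. Pads are 19 mm wide; open, the fingers measure 117 mm over their backs; the gripper's body (75 mm by 190 mm) begins 51 mm behind the grasp point.
Start: joints at [1.36, 0.321, -0.07, 1.45, 0.023, 1.371, -0.057], TCP at [0.145, -0.634, 0.231] pointing down, gripper open.
Joint ranges: [-2.86, 2.86], [-0.3, 2.09], [-1.38, 1.24], [0.06, 2.45], [-1.56, 4.7], [0.09, 2.05], [-2.69, 2.69]. Speed limits (rad/s): [2.57, 2.57, 3.14, 3.14, 3.14, 3.14, 3.14].

### API

Orientations are given as a rotation vector (axis times angle).
In Python, from bench import ctrl, cams, workorder gives the robot as it stands. The module is installed in compiled form; this text tells all that it offers.
- The arm moves only by the tool carry_out, never from a script. Its argument "rows" is a list of rows, each an object with "offset": the shift along the tool's x, y, z in m, a list of three; "rot": the turn, a rotation vector about the tool's x, y, z in degrees, a list of three; "gripper": the opening, from 0 (shut) to 1 (fully open). In form: [{"offset": [dx, dy, dz], "rot": [rx, ry, rz], "gripper": gripper}, ...]. A call has 1 to 10 rows; each row shifts and turns the commanded pose from where the row before left it, along the tool's axes as they then stand; what a row does not reach is not made up. A row lasts 1/8 s, in which the tool goes at most 62.5 mm and 10.7 degrees, less where a joint would pass 70% of its speed; a pose out of reach is approached as far as the arm can. A call is refused whole if a number of a shift passes 0.0625 or a number of a turn 10.7, either way. A call with a gripper value outside its range is refused whole. The fingers move at their own pace and stop on an object; "grip_force" is the grip in N (left out, the last holds). Time passes only in rows, so rows that do not move let the fingers close. It gives the time, the measured TCP pose, the force and the opening at its end, in the units of the state.
- ctrl.get_state(): the state, without advancing time (a new reading comes with each control period).
- cams.get_image(name): name is "side" or "top"; returns a dict with "img" (400x640x3 uint8, red, green, blue), "vfov" (degrees; the focal length in pixels is half the picture's height over the tangent of half this angle, whatever the lens; pixels are square), "cx", "cy" (the principal point, pixels), "R" (3x3) and "t" (3): a world point X has camera coordinates R X + t. Camera axes: x right, y down, z forward; pixel columns grow to the right and rows downward; lengths in m; the calibration is good to about 2 mm. A picture is of the moment at which its call begins. There is no depth.
- workorder.close_job(): hands the job in, once; it reports no verdict.
The state is a dict: "time": time; "joint_positions": joint angles; "qd": joint speeds; "joint_torque": joint torques, N m; "position": TCP position; "tool_rot": TCP orientation; "ft_force": force on the tool from outside, world axes, zero at the start; "torque": the same for the moment, N m; "grip_width": opening from 0.0 (shut) to 1.0 (fully open).
Only numpy, scipy, OpenCV 4.12 (cv2) and the standard library are available. Lean on these libraries where they do the work, as an engineer would, in place of code of your own. Each camera call takes 0.05 s, during which the arm holds its last target.

## Working session

There is one attempt and no reset: what is moved stays moved. The work goes in short steps, Python scripts to look and compute and a tool call to move; the robot and the scene stay as the last step left them, time stands still between calls to the robot, and variables do not carry over. Pictures are saved under pics/ and viewed, and the job is handed in when it is done.

Besides the shell and the picture viewer there is one more tool, called after "Emit:" by a JSON object that holds its "op" and its "data", one argument or row to a line. carry_out: Moves the arm, as the interface text tells. Its arguments: {"type":"object","properties":{"rows":{"type":"array"},"grip_force":{"type":"number"}},"required":["rows"]}

```bash
mkdir -p pics; python3 - <<'E'
from bench import ctrl,cams
import cv2,numpy as np
s=ctrl.get_state()
for k,v in s.items(): print(k,np.round(v,4))
for n in("side","top"):
    d=cams.get_image(n); cv2.imwrite(f"pics/{n}0.png",d["img"][:,:,::-1]); np.savez(n+"0.npz",**d)
    print(n,d["vfov"],d["cx"],d["cy"],d["R"],d["t"],d.keys())
E
```

```text
time 0.0
joint_positions [ 1.3601  0.3218 -0.0701  1.4517  0.0226  1.3708 -0.0569]
qd [ 0.0012 -0.0005  0.0004 -0.001  -0.0001 -0.0014  0.0004]
joint_torque [ 6.00000e-04 -4.91290e+01 -4.03600e-01 -3.12527e+01 -6.40000e-02
  4.38000e-02  2.00000e-04]
position [ 0.1447 -0.6331  0.2295]
tool_rot [-3.1198e+00 -3.5230e-01  6.0000e-04]
ft_force [ 0.3269 -0.2868 -0.2988]
torque [-0.0231  0.0214  0.0075]
grip_width 0.9986
side 52.084209559989205 324.1770536968275 200.9595590436996 [[-0.81993905 -0.57241582  0.00633173]
 [-0.28628988  0.40045861 -0.87044299]
 [ 0.49571974 -0.71552291 -0.49222851]] [0.41804132 0.24363052 1.11029312] dict_keys(['img', 'vfov', 'cx', 'cy', 'R', 't'])
top 54.660956659382954 323.80831822445043 199.727645593795 [[ 4.70864155e-04 -9.99591064e-01 -2.85916480e-02]
 [-9.81839689e-01  4.96205282e-03 -1.89647577e-01]
 [ 1.89711897e-01  2.81617130e-02 -9.81435843e-01]] [-0.0132956   0.53853167  1.09994782] dict_keys(['img', 'vfov', 'cx', 'cy', 'R', 't'])
```

View pics/side0.png

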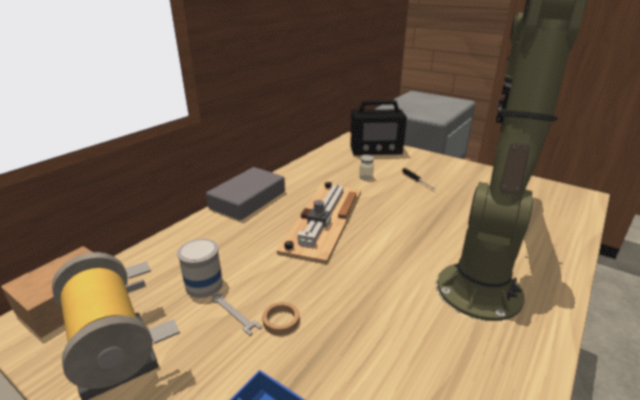

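View pics/top0.png

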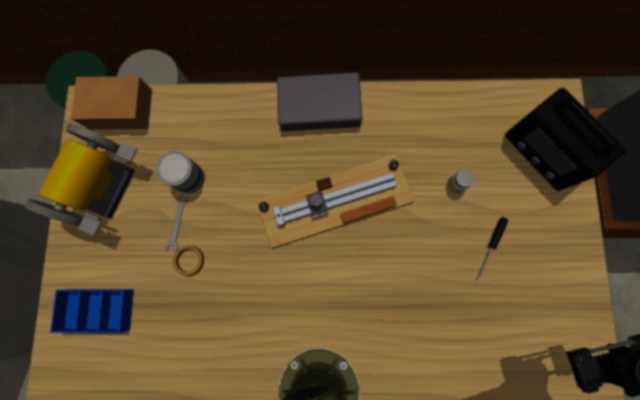

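```bash
python3 - <<'E'
import cv2
a=cv2.imread("pics/top0.png")[140:260,240:430]; cv2.imwrite("pics/topz.png",cv2.resize(a,None,fx=4,fy=4,interpolation=cv2.INTER_CUBIC))
a=cv2.imread("pics/side0.png")[165:270,265:375]; cv2.imwrite("pics/sidez.png",cv2.resize(a,None,fx=5,fy=5,interpolation=cv2.INTER_CUBIC))
E
```

```text
(no output)
```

View pics/topz.png

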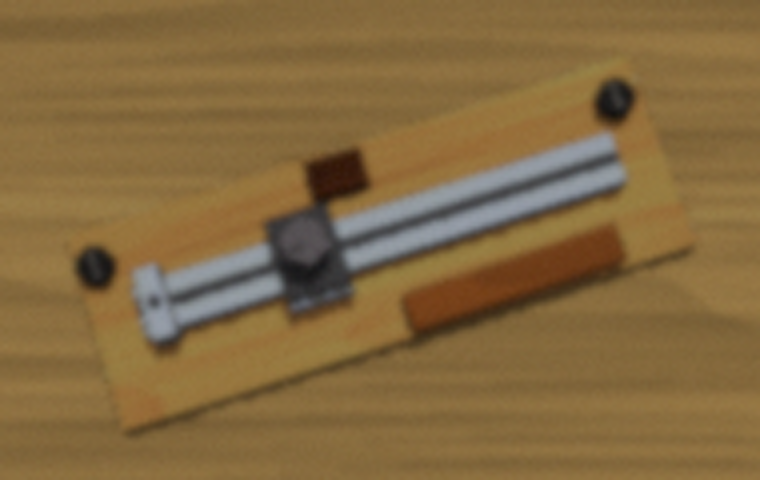

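View pics/sidez.png

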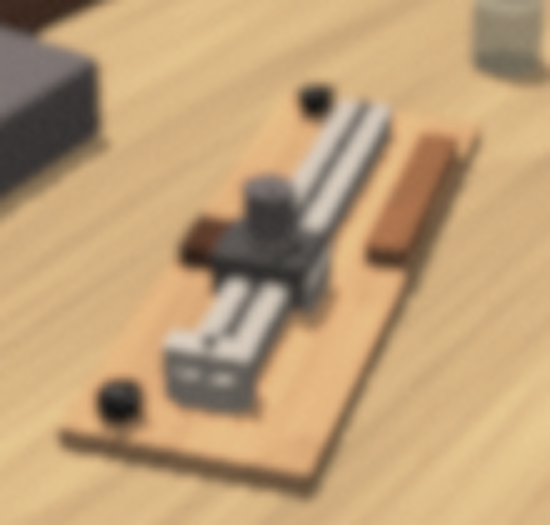

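```bash
cat > h.py <<'E'
import numpy as np,cv2
def ray(d,u,v,z):
    f=200/np.tan(np.radians(float(d["vfov"]))/2)
    r=np.array([(u-d["cx"])/f,(v-d["cy"])/f,1]); R=d["R"];C=-R.T@d["t"]; w=R.T@r
    return C+w*(z-C[2])/w[2]
def proj(d,X):
    f=200/np.tan(np.radians(float(d["vfov"]))/2)
    c=d["R"]@np.array(X)+d["t"]; return c[0]/c[2]*f+d["cx"],c[1]/c[2]*f+d["cy"]
E
python3 - <<'E'
from h import *
T=np.load("top0.npz");S=np.load("side0.npz")
g=lambda x,y,z:ray(T,240+(x+.5)/4-.5,140+(y+.5)/4-.5,z)
k=lambda x,y,z:ray(S,265+(x+.5)/5-.5,165+(y+.5)/5-.5,z)
P=[g(68,240,.018),g(127,432,.018),g(693,245,.018),g(628,58,.018)]
print("corners top",np.round(P,4)); c=np.mean(P,0);print(c)
u=(P[0]+P[1]-P[2]-P[3])/2; print(np.linalg.norm(u),np.linalg.norm(P[0]-P[1]),"yaw",np.degrees(np.arctan2(u[1],u[0])))
Q=[k(62,432,.018),k(312,480,.018),k(480,128,.018)]
print("side corners",np.round(Q,4),(Q[0]+Q[2])/2)
print("knob top",g(306,240,.103), "side",k(270,188,.103))
print("holda",g(614,100,.038),k(316,96,.038)); print("holdb",g(96,267,.038),k(119,392,.038))
t0,t1=g(612,137,.043),g(624,186,.043);print("track end",t0,t1)
print("stop corners",[np.round(g(*p,.058),4) for p in((134,267),(160,262),(180,328),(157,342))])
print("block corners",[np.round(g(*p,.062),4) for p in((265,225),(326,203),(352,287),(292,306))])
E
```

```text
corners top [[ 0.5463  0.1934  0.018 ]
 [ 0.3993  0.1439  0.018 ]
 [ 0.54   -0.2845  0.018 ]
 [ 0.6886 -0.2405  0.018 ]]
[ 0.54353798 -0.04694769  0.018     ]
0.4537668637206064 0.1551588696094239 yaw 108.17095122920252
side corners [[ 0.5457  0.1967  0.018 ]
 [ 0.3966  0.148   0.018 ]
 [ 0.5395 -0.2869  0.018 ]] [ 0.54257717 -0.04509236  0.018     ]
knob top [0.52892396 0.00583792 0.103     ] side [0.52966633 0.00414836 0.103     ]
holda [ 0.64897447 -0.22542527  0.038     ] [ 0.65062059 -0.22559357  0.038     ]
holdb [0.52159355 0.16731463 0.038     ] [0.52555086 0.16623379 0.038     ]
track end [ 0.61859261 -0.22217605  0.043     ] [ 0.58060409 -0.22988047  0.043     ]
stop corners [array([0.5179, 0.1353, 0.058 ]), array([0.5216, 0.1161, 0.058 ]), array([0.4724, 0.1003, 0.058 ]), array([0.4621, 0.117 , 0.058 ])]
block corners [array([0.5483, 0.0382, 0.062 ]), array([ 0.5647, -0.0069,  0.062 ]), array([ 0.5016, -0.026 ,  0.062 ]), array([0.4877, 0.0179, 0.062 ])]
```

```bash
python3 - <<'E'
import cv2,numpy as np
from h import *
T=np.load("top0.npz");S=np.load("side0.npz")
a=T["img"][186:216,298:334,::-1]; b=S["img"][196:226,302:338,::-1]
f=lambda a:cv2.resize(cv2.normalize(a,None,0,255,cv2.NORM_MINMAX),None,fx=11,fy=11,interpolation=cv2.INTER_CUBIC)
cv2.imwrite("pics/kz.png",np.hstack([f(a),f(b)]))
E
```

```text
(no output)
```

View pics/kz.png

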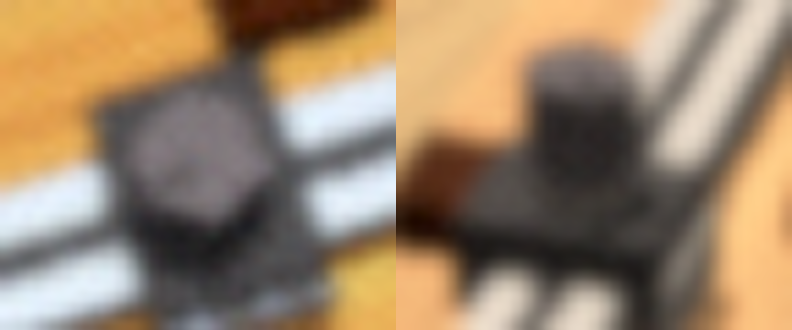

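```bash
python3 - <<'E'
import cv2,numpy as np
from bench import cams
I=np.mean([cams.get_image("top")["img"].astype(float) for _ in range(16)],0)
np.save("avgtop.npy",I)
a=I[186:216,298:334,::-1].astype(np.float32)
a=np.clip((a-30)*2.0,0,255)
z=cv2.resize(a,None,fx=20,fy=20,interpolation=cv2.INTER_CUBIC)
cv2.imwrite("pics/kz2.png",np.clip(z,0,255).astype(np.uint8))
g=I[186:216,298:334].mean(2); print(np.round(g[8:22,10:26]).astype(int))
E
```

```text
[[ 80  74  68  66  64  67  71  72  70  66  64  62  58  62  78 103]
 [ 64  60  59  60  66  73  78  79  78  77  75  71  63  62  77 108]
 [ 56  56  58  65  73  79  81  83  83  82  82  78  69  64  74 104]
 [ 56  57  63  72  79  82  83  83  83  84  83  81  74  66  69  96]
 [ 56  59  70  78  82  83  84  84  84  84  84  83  77  68  66  85]
 [ 57  62  74  83  83  83  82  83  83  84  84  84  81  73  66  72]
 [ 61  63  74  82  83  80  77  78  81  84  84  84  84  79  70  63]
 [ 68  60  68  76  79  75  71  74  79  83  84  85  83  78  67  59]
 [ 73  57  59  68  72  70  71  76  81  83  84  82  75  65  57  55]
 [ 75  55  52  61  67  70  76  80  82  84  82  75  61  48  47  53]
 [ 72  52  46  50  58  65  72  76  79  80  75  61  43  37  44  53]
 [ 64  49  41  38  42  48  53  59  67  68  58  44  31  33  45  53]
 [ 58  48  39  31  28  30  33  38  45  46  38  29  28  34  46  54]
 [ 70  60  44  33  27  26  25  27  28  29  27  26  31  39  48  55]]
```

View pics/kz2.png

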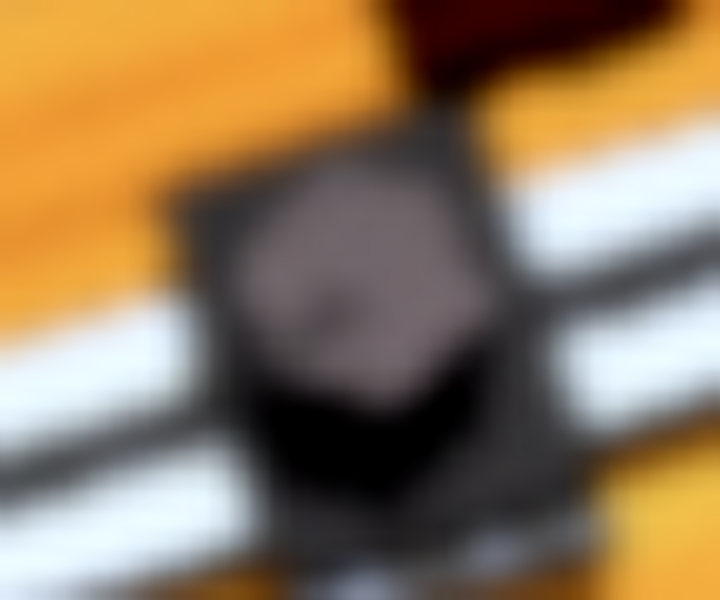

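```bash
python3 - <<'E'
import cv2,numpy as np
from h import *
from scipy.optimize import least_squares
from scipy.ndimage import map_coordinates
T=np.load("top0.npz"); g=np.load("avgtop.npy").mean(2)
th=np.radians(np.arange(0,360,5)); rs=np.arange(.009,.024,.0003)
c=np.array([.529,.0055])
for it in range(4):
    pts=[]
    for t in th:
        uv=np.array([proj(T,(c[0]+r*np.cos(t),c[1]+r*np.sin(t),.103)) for r in rs])
        p=map_coordinates(g,[uv[:,1],uv[:,0]],order=3); d=-np.gradient(p)
        i=int(np.argmax(d)); pts.append((rs[i],d[i]))
    R=np.array([p[0] for p in pts])
    X=c[:,None]+R*np.array([np.cos(th),np.sin(th)])
    def hexr(psi,a): # normal angles psi+60k
        k=(psi-a+np.pi/6)%(np.pi/3)-np.pi/6; return np.cos(k)
    best=None
    for a0 in np.radians(range(0,60,10)):
        f=lambda q:(lambda D:np.hypot(*D)*hexr(np.arctan2(D[1],D[0]),q[2])-.016)(X-q[:2,None])
        s=least_squares(f,[*c,a0],loss="soft_l1",f_scale=.001,x_scale=[.01,.01,.5])
        if best is None or s.cost<best.cost: best=s
    c=best.x[:2]; print(c,np.degrees(best.x[2])%60,np.sqrt(np.mean(best.fun**2)))
print(np.round(R*1000,1))
E
```

```text
[0.52842802 0.00747543] 49.97347493752042 0.0005633071312969349
[0.52844689 0.00743659] 48.451308745956 0.0005693127195603754
[0.52843969 0.00745214] 51.60190730154126 0.0005725699063333671
[0.52845856 0.0074133 ] 48.45130875705477 0.0005693127195939688
[17.1 17.4 17.1 16.5 16.2 15.9 15.9 15.6 15.9 16.2 16.2 16.2 16.5 16.8
 17.4 17.4 17.1 17.1 17.1 16.8 16.5 15.9 15.6 15.6 16.2 16.5 16.8 17.1
 17.1 17.1 16.8 16.8 15.9 15.6 15.6 15.9 16.5 17.1 17.4 17.4 17.4 17.4
 17.4 16.8 16.5 16.2 16.2 16.2 16.2 16.5 17.1 17.7 18.  18.3 17.1 16.2
 15.9 15.3 15.  15.3 15.6 15.9 16.2 16.5 17.1 17.7 17.4 16.8 16.5 16.2
 16.2 16.5]
```

Emit:
{"op": "carry_out", "data": {
  "rows": [
    {"offset": [0.037,-0.0384,0],"rot": [0,0,0],"gripper": 1},
    {"offset": [0.037,-0.0384,0],"rot": [0,0,0],"gripper": 1},
    {"offset": [0.037,-0.0384,0],"rot": [0,0,0],"gripper": 1},
    {"offset": [0.037,-0.0384,0],"rot": [0,0,0],"gripper": 1},
    {"offset": [0.037,-0.0384,0],"rot": [0,0,0],"gripper": 1},
    {"offset": [0.037,-0.0384,0],"rot": [0,0,0],"gripper": 1},
    {"offset": [0.037,-0.0384,0],"rot": [0,0,0],"gripper": 1},
    {"offset": [0.037,-0.0384,0],"rot": [0,0,0],"gripper": 1},
    {"offset": [0.037,-0.0384,0],"rot": [0,0,0],"gripper": 1},
    {"offset": [0.037,-0.0384,0],"rot": [0,0,0],"gripper": 1}
  ]
}}

```text
time: 2.15
position: [0.4207, -0.1753, 0.2309]
tool_rot: [3.121, 0.352, 0.001]
ft_force: [1.0, 0.5, -0.7]
grip_width: 1.004
```

Emit:
{"op": "carry_out", "data": {
  "rows": [
    {"offset": [0.037,-0.0384,0],"rot": [0,0,0],"gripper": 1},
    {"offset": [0.037,-0.0384,0],"rot": [0,0,0],"gripper": 1},
    {"offset": [0.037,-0.0384,0],"rot": [0,0,0],"gripper": 1},
    {"offset": [0.037,-0.0384,0],"rot": [0,0,0],"gripper": 1},
    {"offset": [0,0,0],"rot": [0,0,-10.5],"gripper": 1},
    {"offset": [0,0,0],"rot": [0,0,-10.5],"gripper": 1},
    {"offset": [0,0,0],"rot": [0,0,-10.5],"gripper": 1},
    {"offset": [0,0,0],"rot": [0,0,-10.5],"gripper": 1},
    {"offset": [0,0,0],"rot": [0,0,-10.5],"gripper": 1},
    {"offset": [0,0,0],"rot": [0,0,-10.5],"gripper": 1}
  ]
}}

```text
time: 3.4
position: [0.53, 0.0058, 0.2306]
tool_rot: [2.472, 1.939, -0.0]
ft_force: [-0.0, 0.6, -0.2]
grip_width: 1.001
```

Emit:
{"op": "carry_out", "data": {
  "rows": [
    {"offset": [0,0,0],"rot": [0,0,-10.5],"gripper": 1},
    {"offset": [0,0,0],"rot": [0,0,-10.5],"gripper": 1},
    {"offset": [0,0,0],"rot": [0,0,-10.5],"gripper": 1},
    {"offset": [0,0,0],"rot": [0,0,-10.5],"gripper": 1},
    {"offset": [0,0,0],"rot": [0,0,-10.5],"gripper": 1},
    {"offset": [0,0,0],"rot": [0,0,-10.5],"gripper": 1},
    {"offset": [0,0,0],"rot": [0,0,0],"gripper": 1},
    {"offset": [0,0,0],"rot": [0,0,0],"gripper": 1}
  ]
}}

```text
time: 4.4
position: [0.53, 0.0058, 0.2306]
tool_rot: [1.108, 2.94, -0.0]
ft_force: [-0.1, -0.5, 0.1]
grip_width: 1.0
```

```bash
cat >> h.py <<'E'
def st(target=None,yawt=None):
    from bench import ctrl
    from scipy.spatial.transform import Rotation as Ro
    s=ctrl.get_state(); R=Ro.from_rotvec(s["tool_rot"]).as_matrix()
    print("t",round(float(s["time"]),3),"p",np.round(s["position"],4),"yaw_y",round(float(np.degrees(np.arctan2(R[1,1],R[0,1]))),2),"z",np.round(R[:,2],4),"F",np.round(s["ft_force"],2),"M",np.round(s["torque"],3),"g",round(float(s["grip_width"]),4),"j7",round(float(s["joint_positions"][6]),3))
    if target is not None: print("offset",np.round(R.T@(np.array(target)-s["position"]),4))
    return s,R
E
python3 -c "
from h import *
s,R=st((.5288,.0065,.080)); print(s['joint_positions'])
# tilt correction to vertical
import numpy as np
print('tilt rot deg',np.degrees(np.cross(R[:,2],[0,0,-1])@R))"
```

```text
t 4.4 p [0.53   0.0058 0.2306] yaw_y 48.7 z [ 2.e-04 -2.e-04 -1.e+00] F [-0.13 -0.46  0.09] M [ 0.024 -0.151  0.031] g 1.0002 j7 0.691
offset [ 0.0014 -0.0003  0.1506]
[ 0.82942899  0.15041097 -0.96386441  1.72132368  0.12713229  1.3357532
  0.69115399]
tilt rot deg [-2.79016424e-03  1.45648426e-02 -1.56835872e-22]
```

Emit:
{"op": "carry_out", "data": {
  "rows": [
    {"offset": [0.0014,0,0.03],"rot": [0,0,0],"gripper": 1},
    {"offset": [0,0,0.03],"rot": [0,0,0],"gripper": 1},
    {"offset": [0,0,0.03],"rot": [0,0,0],"gripper": 0.9},
    {"offset": [0,0,0.02],"rot": [0,0,0],"gripper": 0.9},
    {"offset": [0,0,0],"rot": [0,0,0],"gripper": 0.9}
  ]
}}

```text
time: 5.03
position: [0.528, 0.0068, 0.1194]
tool_rot: [-1.103, -2.939, 0.001]
ft_force: [0.1, 0.6, 0.3]
grip_width: 0.904
```

```bash
python3 -c "
from h import *
from bench import cams
s,R=st((.5288,.0065,.080))
o=[]
for n in('top','side'):
    d=cams.get_image(n);u,v=proj(d,(.529,.006,.1));u=int(u);v=int(v)
    o.append(cv2.resize(d['img'][v-30:v+30,u-40:u+40,::-1],None,fx=5,fy=5,interpolation=cv2.INTER_CUBIC))
cv2.imwrite('pics/pre.png',np.hstack(o))"
```

```text
t 5.025 p [0.528  0.0068 0.1194] yaw_y 48.84 z [-2.6e-03  6.0e-04 -1.0e+00] F [0.1  0.55 0.33] M [-0.002 -0.152 -0.008] g 0.9035 j7 0.604
offset [-0.0009  0.0003  0.0394]
```

View pics/pre.png

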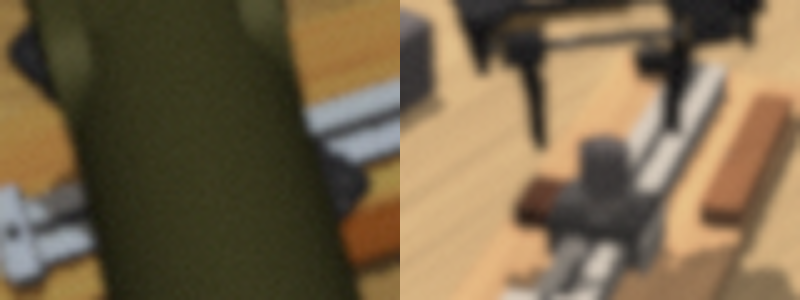

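Emit:
{"op": "carry_out", "data": {
  "rows": [
    {"offset": [0,0,0.015],"rot": [0,0,0],"gripper": 0.8},
    {"offset": [0,0,0.015],"rot": [0,0,0],"gripper": 0.7},
    {"offset": [0,0,0.009],"rot": [0,0,0],"gripper": 0.6},
    {"offset": [0,0,0],"rot": [0,0,0],"gripper": 0.5},
    {"offset": [0,0,0],"rot": [0,0,0],"gripper": 0.45}
  ],
  "grip_force": 15
}}

```text
time: 5.75
position: [0.5292, 0.007, 0.0817]
tool_rot: [1.103, 2.941, 0.0]
ft_force: [-0.2, 0.3, -0.3]
grip_width: 0.494
```

Emit:
{"op": "carry_out", "data": {
  "rows": [
    {"offset": [0,0,0],"rot": [0,0,0],"gripper": 0.3},
    {"offset": [0,0,0],"rot": [0,0,0],"gripper": 0.2},
    {"offset": [0,0,0],"rot": [0,0,0],"gripper": 0.2}
  ],
  "grip_force": 15
}}

```text
time: 6.12
position: [0.5295, 0.007, 0.082]
tool_rot: [1.103, 2.94, 0.001]
ft_force: [1.0, 0.2, 1.2]
grip_width: 0.37
```

```bash
python3 -c "
from h import *
s,R=st((.5288,.0065,.080))
print(s['grip_width']*87)"
```

```text
t 6.125 p [0.5295 0.007  0.082 ] yaw_y 48.88 z [ 0.0012  0.     -1.    ] F [1.02 0.17 1.21] M [ 0.219 -0.334 -0.043] g 0.3704 j7 0.564
offset [ 0.0002 -0.0008  0.002 ]
32.22773942296698
```

Emit:
{"op": "carry_out", "data": {
  "rows": [
    {"offset": [0,0,0],"rot": [0,0,0],"gripper": 0.2},
    {"offset": [0,0,0],"rot": [0,0,0],"gripper": 0.2}
  ],
  "grip_force": 40
}}

```text
time: 6.38
position: [0.5295, 0.007, 0.082]
tool_rot: [1.103, 2.941, 0.001]
ft_force: [1.1, 1.4, 3.1]
grip_width: 0.361
```

```bash
python3 -c "
from h import *
for i in range(3): s,R=st()
print(s['joint_torque'])"
```

```text
t 6.375 p [0.5295 0.007  0.082 ] yaw_y 48.89 z [ 0.0012  0.     -1.    ] F [1.09 1.44 3.06] M [ 0.205 -0.337 -0.042] g 0.3613 j7 0.564
t 6.375 p [0.5295 0.007  0.082 ] yaw_y 48.89 z [ 0.0012  0.     -1.    ] F [1.09 1.44 3.06] M [ 0.205 -0.337 -0.042] g 0.3613 j7 0.564
t 6.375 p [0.5295 0.007  0.082 ] yaw_y 48.89 z [ 0.0012  0.     -1.    ] F [1.09 1.44 3.06] M [ 0.205 -0.337 -0.042] g 0.3613 j7 0.564
[ 5.11578508e-01 -3.16451097e+01 -6.42876595e+00 -2.49077618e+01
  1.72340353e-01  5.35518788e-01  2.03894422e-02]
```

Emit:
{"op": "carry_out", "data": {
  "rows": [
    {"offset": [0,0,0],"rot": [0,0,5],"gripper": 0.2},
    {"offset": [0,0,0],"rot": [0,0,5],"gripper": 0.2},
    {"offset": [0,0,0],"rot": [0,0,5],"gripper": 0.2},
    {"offset": [0,0,0],"rot": [0,0,5],"gripper": 0.2}
  ],
  "grip_force": 40
}}

```text
time: 6.88
position: [0.5299, 0.0073, 0.082]
tool_rot: [1.6, 2.702, 0.003]
ft_force: [2.9, 1.5, 0.9]
grip_width: 0.36
```

```bash
python3 -c "
from h import *
s,R=st();print(s['joint_torque'])"
```

```text
t 6.875 p [0.5299 0.0073 0.082 ] yaw_y 28.75 z [ 2.1e-03  6.0e-04 -1.0e+00] F [2.87 1.49 0.94] M [ 0.386 -0.579  0.084] g 0.36 j7 0.235
[  1.45421002 -32.50038743  -5.69503158 -24.84768212   0.25680229
   1.07802618   0.61175616]
```

Emit:
{"op": "carry_out", "data": {
  "rows": [
    {"offset": [0,0,0],"rot": [0,0,5],"gripper": 0.2},
    {"offset": [0,0,0],"rot": [0,0,5],"gripper": 0.2},
    {"offset": [0,0,0],"rot": [0,0,5],"gripper": 0.2},
    {"offset": [0,0,0],"rot": [0,0,5],"gripper": 0.2}
  ]
}}

```text
time: 7.38
position: [0.5304, 0.0075, 0.082]
tool_rot: [2.044, 2.383, 0.005]
ft_force: [4.4, 2.1, -0.9]
grip_width: 0.365
```

```bash
python3 -c "
from h import *
s,R=st();print(s['joint_torque'][6])"
```

```text
t 7.375 p [0.5304 0.0075 0.082 ] yaw_y 8.76 z [ 0.0034  0.001  -1.    ] F [ 4.44  2.1  -0.93] M [ 0.356 -0.994  0.072] g 0.3653 j7 -0.094
0.6152711436152458
```

Emit:
{"op": "carry_out", "data": {
  "rows": [
    {"offset": [0,0,0],"rot": [0,0,4],"gripper": 0.2},
    {"offset": [0,0,0],"rot": [0,0,4],"gripper": 0.2}
  ]
}}

```text
time: 7.62
position: [0.5306, 0.0076, 0.082]
tool_rot: [2.205, 2.235, 0.006]
ft_force: [4.3, 1.1, -0.8]
grip_width: 0.365
```

```bash
python3 -c "
from h import *
s,R=st();print(s['joint_torque'][6])"
```

```text
t 7.625 p [0.5306 0.0076 0.082 ] yaw_y 0.79 z [ 0.0039  0.0011 -1.    ] F [ 4.34  1.14 -0.79] M [ 0.426 -1.133  0.062] g 0.365 j7 -0.226
0.4787602834403515
```

Emit:
{"op": "carry_out", "data": {
  "rows": [
    {"offset": [0,0,0],"rot": [0,0,4],"gripper": 0.2},
    {"offset": [0,0,0],"rot": [0,0,4],"gripper": 0.2}
  ]
}}

```text
time: 7.88
position: [0.5309, 0.0075, 0.082]
tool_rot: [2.355, 2.076, 0.006]
ft_force: [4.9, 2.4, -0.9]
grip_width: 0.371
```

```bash
python3 -c "
from h import *
s,R=st();print(s['joint_torque'][6])"
```

```text
t 7.875 p [0.5309 0.0075 0.082 ] yaw_y -7.21 z [ 0.0044  0.0011 -1.    ] F [ 4.91  2.38 -0.87] M [ 0.371 -1.262  0.051] g 0.3714 j7 -0.359
0.48037564381957054
```

Emit:
{"op": "carry_out", "data": {
  "rows": [
    {"offset": [0.0005,0.0015,0],"rot": [0,0,0],"gripper": 0.2},
    {"offset": [0,0,0],"rot": [0,0,4],"gripper": 0.2},
    {"offset": [0,0,0],"rot": [0,0,4],"gripper": 0.2}
  ]
}}

```text
time: 8.25
position: [0.5312, 0.0075, 0.0819]
tool_rot: [2.495, 1.909, 0.002]
ft_force: [2.8, 1.4, 2.2]
grip_width: 0.365
```

```bash
python3 -c "
from h import *
s,R=st();print(s['joint_torque'][6])"
```

```text
t 8.25 p [0.5312 0.0075 0.0819] yaw_y -15.16 z [ 1.4e-03  3.0e-04 -1.0e+00] F [2.75 1.39 2.2 ] M [ 0.329 -0.615  0.067] g 0.3649 j7 -0.493
0.4895889200270176
```

Emit:
{"op": "carry_out", "data": {
  "rows": [
    {"offset": [0,0,0],"rot": [0,0,4],"gripper": 0.2},
    {"offset": [0,0,0],"rot": [0,0,4],"gripper": 0.2}
  ]
}}

```text
time: 8.5
position: [0.5314, 0.0074, 0.082]
tool_rot: [2.621, 1.73, 0.003]
ft_force: [2.3, 1.4, 1.5]
grip_width: 0.365
```

```bash
python3 -c "
from h import *
s,R=st();print(s['joint_torque'][6])"
```

```text
t 8.5 p [0.5314 0.0074 0.082 ] yaw_y -23.16 z [ 1.9e-03  2.0e-04 -1.0e+00] F [2.35 1.35 1.51] M [ 0.329 -0.803  0.056] g 0.3652 j7 -0.626
0.48746729269623756
```

Emit:
{"op": "carry_out", "data": {
  "rows": [
    {"offset": [0,0,0],"rot": [0,0,4],"gripper": 0.2},
    {"offset": [0,0,0],"rot": [0,0,4],"gripper": 0.2}
  ]
}}

```text
time: 8.75
position: [0.5316, 0.0073, 0.082]
tool_rot: [2.735, 1.543, 0.003]
ft_force: [3.5, 0.7, 0.6]
grip_width: 0.366
```

```bash
python3 -c "
from h import *
s,R=st();print(s['joint_torque'][6])"
```

```text
t 8.75 p [0.5316 0.0073 0.082 ] yaw_y -31.13 z [ 2.3e-03  1.0e-04 -1.0e+00] F [3.49 0.7  0.64] M [ 0.23  -0.816  0.57 ] g 0.3658 j7 -0.76
0.0259810290299356
```

Emit:
{"op": "carry_out", "data": {
  "rows": [
    {"offset": [0,0,0],"rot": [0,0,0],"gripper": 0.2}
  ]
}}

```text
time: 8.88
position: [0.5315, 0.0073, 0.082]
tool_rot: [2.732, 1.548, 0.003]
ft_force: [3.7, 0.3, 0.9]
grip_width: 0.368
```

```bash
python3 -c "
from h import *
s,R=st();print(s['joint_torque'][6])"
```

```text
t 8.875 p [0.5315 0.0073 0.082 ] yaw_y -30.94 z [ 2.3e-03 -3.0e-04 -1.0e+00] F [3.7  0.31 0.93] M [ 0.208 -1.046  0.468] g 0.3682 j7 -0.757
-0.7247245498001575
```

Emit:
{"op": "carry_out", "data": {
  "rows": [
    {"offset": [0,0,0],"rot": [0,0,1],"gripper": 0.2}
  ]
}}

```text
time: 9.0
position: [0.5315, 0.0073, 0.082]
tool_rot: [2.747, 1.522, 0.003]
ft_force: [5.0, -0.0, 0.6]
grip_width: 0.365
```

```bash
python3 -c "
from h import *
s,R=st();print(s['joint_torque'][6])"
```

```text
t 9.0 p [0.5315 0.0073 0.082 ] yaw_y -32.03 z [ 2.2e-03 -1.0e-04 -1.0e+00] F [ 5.03 -0.02  0.62] M [ 0.24  -1.19   0.517] g 0.3655 j7 -0.775
-0.28977583162486553
```

Emit:
{"op": "carry_out", "data": {
  "rows": [
    {"offset": [0,0,0],"rot": [0,0,-2],"gripper": 0.2},
    {"offset": [0,0,0],"rot": [0,0,0],"gripper": 0.2}
  ]
}}

```text
time: 9.25
position: [0.5315, 0.0072, 0.082]
tool_rot: [2.722, 1.567, 0.003]
ft_force: [3.9, 1.4, 1.0]
grip_width: 0.363
```

```bash
python3 -c "
from h import *
s,R=st();print(s['joint_torque'][6])"
```

```text
t 9.25 p [0.5315 0.0072 0.082 ] yaw_y -30.14 z [ 2.e-03  6.e-04 -1.e+00] F [3.89 1.37 0.96] M [ 0.316 -1.215  0.052] g 0.3631 j7 -0.742
0.006683525716653094
```

Emit:
{"op": "carry_out", "data": {
  "rows": [
    {"offset": [0,0,0],"rot": [0,0,-6],"gripper": 0.2},
    {"offset": [0,0,0],"rot": [0,0,-6],"gripper": 0.2},
    {"offset": [0,0,0],"rot": [0,0,-6],"gripper": 0.2},
    {"offset": [0,0,0],"rot": [0,0,-6],"gripper": 0.2},
    {"offset": [0,0,0],"rot": [0,0,-6],"gripper": 0.2},
    {"offset": [0,0,0],"rot": [0,0,-6],"gripper": 0.2},
    {"offset": [0,0,0],"rot": [0,0,-6],"gripper": 0.2},
    {"offset": [0,0,0],"rot": [0,0,-6],"gripper": 0.2}
  ]
}}

```text
time: 10.25
position: [0.5303, 0.0074, 0.0819]
tool_rot: [-1.845, -2.542, 0.0]
ft_force: [0.9, 1.3, 4.5]
grip_width: 0.365
```

```bash
python3 -c "
from h import *
s,R=st()"
```

```text
t 10.25 p [0.5303 0.0074 0.0819] yaw_y 18.04 z [-7.e-04  5.e-04 -1.e+00] F [0.91 1.34 4.49] M [ 0.449 -0.419 -0.023] g 0.3653 j7 0.058
```

Emit:
{"op": "carry_out", "data": {
  "rows": [
    {"offset": [0,0,0],"rot": [0,0,-6],"gripper": 0.2},
    {"offset": [0,0,0],"rot": [0,0,-6],"gripper": 0.2},
    {"offset": [0,0,0],"rot": [0,0,-6],"gripper": 0.2},
    {"offset": [0,0,0],"rot": [0,0,-6],"gripper": 0.2},
    {"offset": [0,0,0],"rot": [0,0,-6],"gripper": 0.2},
    {"offset": [0,0,0],"rot": [0,0,-6],"gripper": 0.2},
    {"offset": [0,0,0],"rot": [0,0,-6],"gripper": 0.2},
    {"offset": [0,0,0],"rot": [0,0,0],"gripper": 0.2}
  ]
}}

```text
time: 11.25
position: [0.5294, 0.0067, 0.0819]
tool_rot: [-0.815, -3.031, 0.002]
ft_force: [-1.5, 0.7, 7.9]
grip_width: 0.363
```

```bash
python3 -c "
from h import *
s,R=st()"
```

```text
t 11.25 p [0.5294 0.0067 0.0819] yaw_y 59.89 z [-2.8e-03 -8.0e-04 -1.0e+00] F [-1.54  0.73  7.91] M [0.12  0.083 0.089] g 0.363 j7 0.741
```

Emit:
{"op": "carry_out", "data": {
  "rows": [
    {"offset": [0.003,0.0027,0],"rot": [0,0,0],"gripper": 0.2},
    {"offset": [0.006,0.0053,0],"rot": [0,0,0],"gripper": 0.2},
    {"offset": [0.006,0.0053,0],"rot": [0,0,0],"gripper": 0.2},
    {"offset": [0.006,0.0053,0],"rot": [0,0,0],"gripper": 0.2}
  ]
}}

```text
time: 11.75
position: [0.5217, 0.0303, 0.0819]
tool_rot: [0.82, 3.032, -0.008]
ft_force: [0.9, -4.3, 6.5]
grip_width: 0.365
```

```bash
python3 -c "
from h import *
s,R=st();print(R.T@s['ft_force'])"
```

```text
t 11.75 p [0.5217 0.0303 0.0819] yaw_y 59.73 z [-7.0e-04 -4.8e-03 -1.0e+00] F [ 0.92 -4.34  6.46] M [-1.052 -0.538  0.03 ] g 0.3654 j7 0.695
[-2.99548837 -3.3181694  -6.43980402]
```

Emit:
{"op": "carry_out", "data": {
  "rows": [
    {"offset": [0.006,0.0053,0],"rot": [0,0,0],"gripper": 0.2},
    {"offset": [0.006,0.0053,0],"rot": [0,0,0],"gripper": 0.2},
    {"offset": [0.006,0.0053,0],"rot": [0,0,0],"gripper": 0.2},
    {"offset": [0.006,0.0053,0],"rot": [0,0,0],"gripper": 0.2},
    {"offset": [0.006,0.0053,0],"rot": [0,0,0],"gripper": 0.2}
  ]
}}

```text
time: 12.38
position: [0.5093, 0.0684, 0.0819]
tool_rot: [0.82, 3.032, -0.007]
ft_force: [2.4, -4.6, 6.4]
grip_width: 0.366
```

```bash
python3 -c "
from h import *
from bench import cams
s,R=st();print(R.T@s['ft_force'])
o=[]
for n in('top','side'):
    d=cams.get_image(n);u,v=proj(d,(.505,.08,.1));u=int(u);v=int(v)
    o.append(cv2.resize(d['img'][v-30:v+30,u-40:u+40,::-1],None,fx=5,fy=5,interpolation=cv2.INTER_CUBIC))
cv2.imwrite('pics/slide1.png',np.hstack(o))"
```

```text
t 12.375 p [0.5093 0.0684 0.0819] yaw_y 59.73 z [-3.0e-04 -4.8e-03 -1.0e+00] F [ 2.43 -4.57  6.42] M [-1.047 -0.634  0.047] g 0.3662 j7 0.625
[-4.41362934 -2.75095581 -6.40148787]
```

View pics/slide1.png

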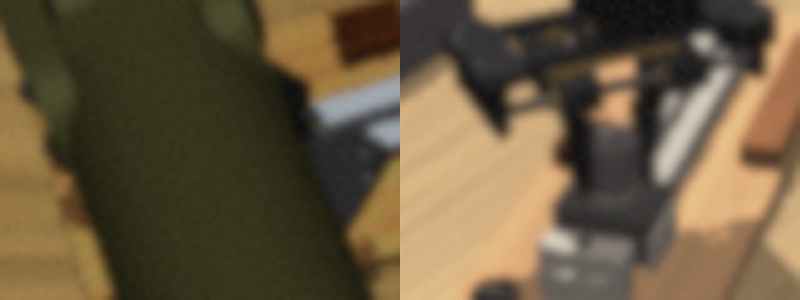

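Emit:
{"op": "carry_out", "data": {
  "rows": [
    {"offset": [0.003,0.0027,0],"rot": [0,0,0],"gripper": 0.2},
    {"offset": [0.003,0.0027,0],"rot": [0,0,0],"gripper": 0.2},
    {"offset": [0.003,0.0027,0],"rot": [0,0,0],"gripper": 0.2},
    {"offset": [0.0015,0.0013,0],"rot": [0,0,0],"gripper": 0.2}
  ]
}}

```text
time: 12.98
position: [0.5049, 0.0819, 0.0819]
tool_rot: [0.82, 3.032, -0.007]
ft_force: [2.2, -3.7, 5.7]
grip_width: 0.362
```

Emit:
{"op": "carry_out", "data": {
  "rows": [
    {"offset": [0.0015,0.0013,0],"rot": [0,0,0],"gripper": 0.2}
  ]
}}

```text
time: 13.1
position: [0.5044, 0.0837, 0.0819]
tool_rot: [0.82, 3.032, -0.007]
ft_force: [2.6, -4.3, 6.1]
grip_width: 0.362
```

Emit:
{"op": "carry_out", "data": {
  "rows": [
    {"offset": [0.0015,0.0013,0],"rot": [0,0,0],"gripper": 0.2}
  ]
}}

```text
time: 13.22
position: [0.5038, 0.0855, 0.0819]
tool_rot: [0.82, 3.032, -0.007]
ft_force: [2.3, -3.9, 6.1]
grip_width: 0.359
```

```bash
python3 -c "
from h import *
s,R=st();print(R.T@s['ft_force'], s['ft_force']@[-.309,.951,0])"
```

```text
t 13.225 p [0.5038 0.0855 0.0819] yaw_y 59.73 z [-3.0e-04 -4.6e-03 -1.0e+00] F [ 2.28 -3.93  6.13] M [-1.001 -0.745  0.003] g 0.3586 j7 0.592
[-3.96328865 -2.26822218 -6.11748405] -4.440964363823721
```

Emit:
{"op": "carry_out", "data": {
  "rows": [
    {"offset": [0.0015,0.0013,0],"rot": [0,0,0],"gripper": 0.2}
  ]
}}

```text
time: 13.35
position: [0.5034, 0.0868, 0.0819]
tool_rot: [0.82, 3.031, -0.009]
ft_force: [3.5, -8.0, 5.7]
grip_width: 0.359
```

Emit:
{"op": "carry_out", "data": {
  "rows": [
    {"offset": [0.0015,0.0013,0],"rot": [0,0,0],"gripper": 0.2}
  ]
}}

```text
time: 13.48
position: [0.5034, 0.0869, 0.0819]
tool_rot: [0.821, 3.029, -0.012]
ft_force: [4.5, -10.4, 4.5]
grip_width: 0.363
```

Emit:
{"op": "carry_out", "data": {
  "rows": [
    {"offset": [0.0015,0.0013,0],"rot": [0,0,0],"gripper": 0.2}
  ]
}}

```text
time: 13.6
position: [0.5033, 0.087, 0.0819]
tool_rot: [0.822, 3.028, -0.015]
ft_force: [6.4, -14.2, 5.4]
grip_width: 0.364
```

```bash
python3 -c "
from h import *
s,R=st();print(R.T@s['ft_force'], s['ft_force']@[-.309,.951,0])"
```

```text
t 13.6 p [0.5033 0.087  0.0819] yaw_y 59.63 z [ 0.0017 -0.0102 -0.9999] F [  6.37 -14.25   5.39] M [-3.146e+00 -1.535e+00 -3.000e-03] g 0.3637 j7 0.581
[-12.73823807  -9.11385032  -5.23094952] -15.52023143756179
```

Emit:
{"op": "carry_out", "data": {
  "rows": [
    {"offset": [-0.0015,-0.0013,0],"rot": [0,0,0],"gripper": 0.2},
    {"offset": [-0.0015,-0.0013,0],"rot": [0,0,0],"gripper": 0.2},
    {"offset": [0,0,0],"rot": [0,0,0],"gripper": 0.2}
  ]
}}

```text
time: 13.98
position: [0.5034, 0.0867, 0.0819]
tool_rot: [0.821, 3.031, -0.008]
ft_force: [2.5, -6.2, 6.8]
grip_width: 0.364
```

```bash
python3 -c "
from h import *
s,R=st();print(R.T@s['ft_force'], s['ft_force']@[-.309,.951,0])"
```

```text
t 13.975 p [0.5034 0.0867 0.0819] yaw_y 59.69 z [-0.     -0.0053 -1.    ] F [ 2.52 -6.2   6.76] M [-1.251 -0.771 -0.066] g 0.3636 j7 0.589
[-5.32262106 -4.1135603  -6.72332133] -6.6764236004656015
```

Emit:
{"op": "carry_out", "data": {
  "rows": [
    {"offset": [0,0,0],"rot": [0,0,0],"gripper": 0.4},
    {"offset": [0,0,0],"rot": [0,0,0],"gripper": 0.45},
    {"offset": [0,0,0],"rot": [0,0,0],"gripper": 0.6},
    {"offset": [0,0,0],"rot": [0,0,0],"gripper": 0.75},
    {"offset": [0,0,0],"rot": [0,0,0],"gripper": 0.85},
    {"offset": [0,0,0],"rot": [0,0,0],"gripper": 0.85}
  ],
  "grip_force": 10
}}

```text
time: 14.72
position: [0.5026, 0.0908, 0.0815]
tool_rot: [-0.816, -3.034, 0.0]
ft_force: [0.2, 0.2, -0.1]
grip_width: 0.802
```

Emit:
{"op": "carry_out", "data": {
  "rows": [
    {"offset": [0,0,-0.02],"rot": [0,0,0],"gripper": 0.85},
    {"offset": [0,0,-0.03],"rot": [0,0,0],"gripper": 0.85},
    {"offset": [0,0,-0.05],"rot": [0,0,0],"gripper": 0.85},
    {"offset": [0,0,-0.05],"rot": [0,0,0],"gripper": 0.85}
  ]
}}

```text
time: 15.22
position: [0.5026, 0.0912, 0.2342]
tool_rot: [0.815, 3.033, 0.0]
ft_force: [1.1, -0.4, 0.1]
grip_width: 0.846
```

```bash
python3 -c "
from h import *
s,R=st()"
```

```text
t 15.225 p [0.5026 0.0912 0.2342] yaw_y 59.93 z [ 1.e-03 -2.e-04 -1.e+00] F [ 1.07 -0.36  0.07] M [ 0.04  -0.215 -0.02 ] g 0.8461 j7 0.749
```

Emit:
{"op": "carry_out", "data": {
  "rows": [
    {"offset": [-0.025,-0.0433,0],"rot": [0,0,0],"gripper": 0.85},
    {"offset": [-0.025,-0.0433,0],"rot": [0,0,0],"gripper": 0.85},
    {"offset": [-0.025,-0.0433,0],"rot": [0,0,0],"gripper": 0.85},
    {"offset": [-0.025,-0.0433,0],"rot": [0,0,0],"gripper": 0.85},
    {"offset": [-0.025,-0.0433,0],"rot": [0,0,0],"gripper": 0.85},
    {"offset": [-0.025,-0.0433,0],"rot": [0,0,0],"gripper": 0.85},
    {"offset": [-0.025,-0.0433,0],"rot": [0,0,0],"gripper": 0.85},
    {"offset": [0,0,0],"rot": [0,0,0],"gripper": 0.85}
  ]
}}

```text
time: 16.23
position: [0.5008, -0.2645, 0.2323]
tool_rot: [0.828, 3.03, -0.001]
ft_force: [-0.1, 0.7, 0.3]
grip_width: 0.848
```

```bash
python3 -c "
from h import *
from bench import cams
s,R=st()
o=[]
for n in('top','side'):
    L=[cams.get_image(n) for _ in range(10)]; d=L[0]; I=np.mean([l['img'].astype(float) for l in L],0); np.save('end_'+n+'.npy',I)
    np.savez(n+'_end.npz',**d)
    cv2.imwrite('pics/%s_end.png'%n,d['img'][:,:,::-1])
    u,v=proj(d,(.503,.09,.1));u=int(u);v=int(v)
    a=np.clip((I[v-20:v+20,u-26:u+26,::-1].astype(np.float32)-20)*1.6,0,255)
    o.append(cv2.resize(a,None,fx=7.5,fy=7.5,interpolation=cv2.INTER_CUBIC))
cv2.imwrite('pics/endz.png',np.hstack(o))"
```

```text
t 16.225 p [ 0.5008 -0.2645  0.2323] yaw_y 59.44 z [ 6.e-04 -9.e-04 -1.e+00] F [-0.14  0.66  0.27] M [ 0.116 -0.129  0.009] g 0.8479 j7 1.354[ WARN:0@25.084] global loadsave.cpp:1063 imwrite_ Unsupported depth image for selected encoder is fallbacked to CV_8U.
```

View pics/endz.png

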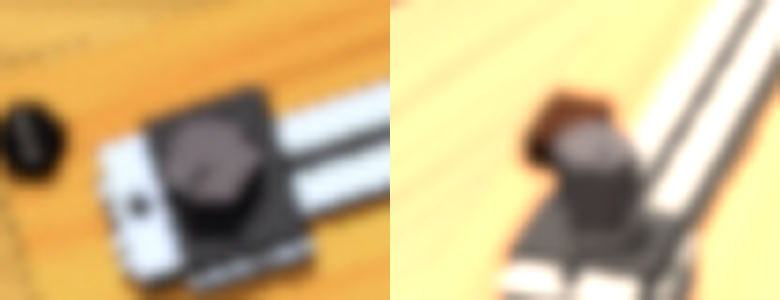

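View pics/top_end.png

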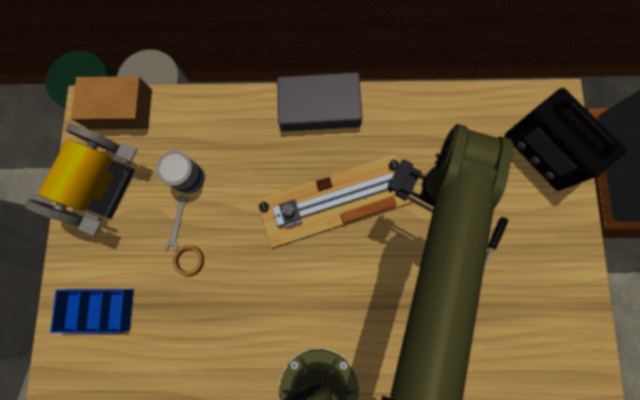

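```bash
python3 - <<'E'
from h import *
from scipy.optimize import least_squares
from scipy.ndimage import map_coordinates
for nm,f0,c in(("top0.npz","avgtop.npy",[.5285,.0074]),("top_end.npz","end_top.npy",[.503,.089])):
    T=np.load(nm); g=np.load(f0).mean(2); c=np.array(c)
    th=np.radians(np.arange(0,360,5)); rs=np.arange(.009,.024,.0003)
    for it in range(4):
        R=[]
        for t in th:
            uv=np.array([proj(T,(c[0]+r*np.cos(t),c[1]+r*np.sin(t),.103)) for r in rs])
            R.append(rs[np.argmax(-np.gradient(map_coordinates(g,[uv[:,1],uv[:,0]],order=3)))])
        X=c[:,None]+np.array(R)*np.array([np.cos(th),np.sin(th)])
        def f(q):
            D=X-q[:2,None];k=(np.arctan2(D[1],D[0])-q[2]+np.pi/6)%(np.pi/3)-np.pi/6
            return np.hypot(*D)*np.cos(k)-.016
        b=min((least_squares(f,[*c,a],loss="soft_l1",f_scale=.001,x_scale=[.01,.01,.5]) for a in np.radians(range(0,60,10))),key=lambda s:s.cost)
        c=b.x[:2]
    print(c,np.degrees(b.x[2])%60,np.sqrt(np.mean(b.fun**2)))
    # inlay: darkness-weighted direction within r<11mm
    n=81;xs=np.linspace(-.012,.012,n);W=np.zeros((n,n))
    P=np.array([[proj(T,(c[0]+x,c[1]+y,.103)) for y in xs] for x in xs])
    v=map_coordinates(g,[P[...,1],P[...,0]],order=3); xx,yy=np.meshgrid(xs,xs,indexing="ij"); m=np.hypot(xx,yy)<.0105
    w=np.clip(np.percentile(v[m],70)-3-v,0,None)*m; print("inlay yaw",np.degrees(np.arctan2((w*yy).sum(),(w*xx).sum())))
T=np.load("top_end.npz")
print("travel frac dist",np.linalg.norm(np.array([.5034,.0868])-[.5294,.0067]))
E
```

```text
[0.52844018 0.00746581] 51.551596146857044 0.0005736847125134198
inlay yaw 137.60315008839305
[0.50237011 0.08682415] 2.1910144455338068 0.001003300162257202
inlay yaw 147.5909803585298
travel frac dist 0.08421407245822994
```

```bash
python3 -c "
from bench import workorder
print(workorder.close_job())"
```

```text
the job is handed in; nothing more can be done
None
```

The thumbscrew was turned to the bottom and backed off a quarter turn. The stop block was then slid home against its end stop, and the job is handed in (about 17 s of the 67 s used).

- **Screw:** I gripped the head across its flats and turned it about 79° clockwise until the moment rose from about 0.06 to 0.5 N m. The grip gave slightly past that point, so I let the moment fall back to near zero and took that angle (−30.1°) as the bottom. From there I turned back 90°, to +59.9°.
- **Slide:** I moved the block about 84 mm along the track with the head still held, and the held angle drifted only 0.2–0.3°. It stopped dead while the push rose from about 5 N to 15 N. I then eased the push, let go and lifted clear.
- **Final pictures:** The top view shows the block against the end stop. The head's flats had turned about +10.7° and the inlay about +10° from the start; the wrist angles give a net of +11°, so they agree. By eye, the hold-down knobs, strip, offcut and the other visible items are where they were. The arm partly covers the screwdriver in that view, and I did not check the jar.
- **Limits of the checks:** After the back-off the moment reading was a small +0.09 N m instead of the expected −0.06 N m. I took this as settling and sensor offset. The setting itself rests on the wrist angle, good to about 2°.

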